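Stow the blue-based cast in the push-latch drawer

TASK

Press the green button on top of the white case box so that its hidden drawer springs open, then set the dental cast with the blue base gently down inside that drawer, upright on the drawer's floor. Leave the drawer open with the cast in it.

Things in the scene. Friction and masses are not known exactly. Their poses are not given: they have to be found in the camera images.
- cast_blue: Dental cast with a pale blue base under brown and yellow gums and a steel wire, 56 x 66 x 42 mm, 60 to 120 g; similar casts with white or cream bases stand near it, not wanted. Origin: centre of its underside; x along its 56 mm length (front arch to -x), y across its 66 mm width, z up. The solid base is 27 mm high: grip it low down, along y (66 mm) or x (56 mm).
- button_top (a point): Centre of the top of the round green button (35 mm wide) in the middle of the top of the white case box (fixed; 150 mm deep x, 178 mm wide y, 64 mm high); 74 mm above the worktop. x points to the back of the box, y to its left, z up. It goes 8 mm down, spring 2 N rising to 5.5 N. From 5 mm down the latch lets go and the drawer springs out by itself in about 1 s; the button rises when let go.
- drawer_floor (a point): Centre of the inner floor of the box's grey drawer, 8 mm above the worktop; moves with the drawer; axes as button_top. At first shut and hidden: its white front is flush, no handle. It springs out 115 mm along -x of these axes, then lies wholly in front of the box. Open-topped well, 100 mm long (x) by 150 mm wide (y); walls 34 mm above the floor, front panel 47 mm.
- case_drawer (a joint): How far the drawer is out, in m: 0 shut, 0.115 fully open. A light spring (about 1 N) keeps it open. (Surroundings: a tall white model trimmer stands fixed on the worktop to the left of the box, between it and the sink, and a low black vibrator behind the box; swing the arm well clear of them.)
Things that resemble listed ones, but are neither listed nor needed, are in the scene too. Leave any orange look-alike of the cast_blue alone.

How it is judged:
On the way:
1. the latch is released and the drawer has sprung open (value of joint case_drawer above 0.1 m), for 0.1 s.
At the end, for the whole second after the job is handed in: The drawer is open by more than 90 mm of its 115 mm, and the blue-based cast rests in its well: its underside within 6 mm of the drawer's floor, upright within 10 degrees, at rest and released (value of joint case_drawer above 0.09 m and x of cast_blue in the frame of drawer_floor between -0.05 and 0.05 m and y of cast_blue in the frame of drawer_floor between -0.075 and 0.075 m and z of cast_blue in the frame of drawer_floor between -0.005 and 0.006 m and angle between cast_blue's own z axis and vertical below 0.17 rad and linear speed of cast_blue below 0.02 m/s); the robot touches nothing.
It fails at once if the blue-based cast is dropped or thrown into the drawer (it moves faster than 0.7 m/s in or just above the well) (horizontal distance between cast_blue and drawer_floor below 0.09 m and z of cast_blue in the frame of drawer_floor below 0.05 m and linear speed of cast_blue above 0.7 m/s).
It also fails if it takes over 51 s, if anything falls off the work surface, if the arm or the gripper's body presses on something with over 40 N, if the wrist force passes 120 N, or if a joint passes its speed limit or range.

ROBOT

A 7-joint arm with a two-finger parallel gripper is mounted at the origin on a cart in front of the work surface, level with it; the furniture and walls round the work are solid. World frame = base frame: x ahead of the robot, y to its left, z up, the work surface at z = 0. Lengths are in m, angles in rad, forces in N, time in s.
With the tool pointing down it reaches from about 0.35 to 0.9 m from the base axis. Payload 8.1 kg.
Tool frame: the origin (TCP) lies midway between the tips of the shut fingers; the grasp point (between the pads) lies 19 mm behind it; z points along the fingers, y is the line along which they close (so a half turn about z gives the same grasp; the last joint's range is limited). The gripper opens to 92 mm and grips with 3 to 60 N. Pads are 19 mm wide; open, the fingers measure 130 mm over their backs; the gripper's body (75 mm by 190 mm) begins 47 mm behind the grasp point.
Start: joints at [-1.394, 0.434, 0.025, 1.573, -0.012, 1.134, -0.075], TCP at [0.173, 0.601, 0.194] pointing down, gripper open.
Joint ranges: [-2.62, 2.62], [-0.44, 2.09], [-1.27, 1.32], [0.08, 2.57], [-1.32, 4.46], [0.12, 2], [-2.74, 2.74]. Speed limits (rad/s): [2.22, 2.22, 3.01, 3.01, 3.14, 3.14, 3.14].

INTERFACE

Orientations are given as a rotation vector (axis times angle).
In Python, from cell import observe, get_image, camera_model, sign_off, recognise, silhouettes gives the robot as it stands.
- The arm moves only by the tool apply_moves, never from a script. Its argument "motion" is a list of rows, each an object of numbers: "x", "y", "z": the shift along the world's x, y, z in cm; "yaw": the turn about the world's z in degrees; "hand": the opening, from -1 (shut) to 1 (fully open), so that 0 is half open. In form: [{"x": .., "y": .., "z": .., "yaw": .., "hand": ..}, ...]. A call has 1 to 10 rows; each row is the pose to reach, as a shift and turn from the pose commanded when the call began; what a row does not reach only later rows make up. A row lasts 1/8 s, in which the tool goes at most 62.5 mm and 10.7 degrees, less where a joint would pass 70% of its speed; a pose out of reach is approached as far as the arm can. A call with a gripper value outside its range is refused whole. The fingers move at their own pace and stop on an object; "newtons" is the grip in N (left out, the last holds). Time passes only in rows, so rows that repeat a pose let the fingers close. It gives the time, the measured TCP pose, the force, the opening and the grip force at its end, in the units of the state.
- observe(): the state, without advancing time (a new reading comes with each control period).
- get_image(name): name is "side" or "top"; returns the picture (400x640x3 uint8, blue, green, red); there is no depth.
- camera_model(name): a dict with "camera_matrix" (3x3 intrinsics, pixels), "T" (4x4, takes a point from camera to world coordinates). Camera axes: x right, y up, looking along -z (the intrinsics and any distortion apply to the point x, -y, -z); pixel columns grow to the right and rows downward; lengths in m; the calibration is good to about 2 mm. A picture is of the moment at which its call begins. camera_model takes no time and is no camera call.
- sign_off(): hands the job in; it is judged then, once.
Trained networks look in the newest picture that a camera, given by its name, has taken for a name from the list of things; names that differ only in an ending like _2 or _b are one class to them, and where a whole thing is asked for, a point or a joint stands for the part that bears it (a point fixed in the world has none). Each returns a list of dicts, best first, with "p" (0 to 1); they miss things now and then, are a little off and sometimes report something else, mostly with a low value. They report only what shows in the picture. A call takes as long as a camera call. They do not tell look-alikes from the thing itself.
- recognise(query, camera): "rect" ([left, top, right, bottom] in pixels, round what is visible of it).
- silhouettes(query, camera): "mask" (400x640 bool, what is visible of it) and "rect" ([left, top, right, bottom] in pixels, round what is visible of it).
The state is a dict: "clock": time; "joints": joint angles; "dq": joint speeds; "joint_efforts": joint torques, N m; "position": TCP position; "ee_rot": TCP orientation; "force": force on the tool from outside, world axes, zero at the start; "ft_torque": the same for the moment, N m; "width": opening from 0.0 (shut) to 1.0 (fully open); "gripper_force": force on a finger pad.
Only numpy, scipy, OpenCV 4.12 (cv2) and the standard library are available. Lean on these libraries where they do the work, as an engineer would, in place of code of your own. Each camera call takes 0.05 s, during which the arm holds its last target. There are 200 camera calls.

## Working session

There is one attempt and no reset: what is moved stays moved. The work goes in short steps, Python scripts to look and compute and a tool call to move; the robot and the scene stay as the last step left them, time stands still between calls to the robot, and variables do not carry over. Pictures are saved under pics/ and viewed, at most 10 in all, crops included, and the job is handed in when it is done.

Besides the shell and the picture viewer there is one more tool, called after ">>>" in YAML: its name, and indented under it one key for each argument. apply_moves: Moves the arm, as the interface text tells. Its arguments: {"type":"object","properties":{"motion":{"type":"array","items":{"type":"object","properties":{"x":{"type":"number"},"y":{"type":"number"},"z":{"type":"number"},"yaw":{"type":"number"},"hand":{"type":"number"}}}},"newtons":{"type":"number"}},"required":["motion"]}

```bash
mkdir -p pics; cat > h.py <<'E'
import numpy as np,cv2
from cell import *
def ray(cam,px):
    m=camera_model(cam);K=np.array(m["camera_matrix"]);T=np.array(m["T"])
    d=np.linalg.inv(K)@np.array([px[0],px[1],1.]);d=T[:3,:3]@np.array([d[0],-d[1],-d[2]]);return T[:3,3],d
def at(cam,px,z):
    o,d=ray(cam,px);return o+d*(z-o[2])/d[2]
def proj(cam,p):
    m=camera_model(cam);K=np.array(m["camera_matrix"]);T=np.linalg.inv(np.array(m["T"]))
    q=T[:3,:3]@np.asarray(p)+T[:3,3];u=K@np.array([q[0],-q[1],-q[2]]);return u[:2]/u[2]
E
python3 - <<'E'
from h import *
print(camera_model("top").keys())
for c in("top","side"):
    im=get_image(c);cv2.imwrite(f"pics/{c}0.png",im)
    print(c,np.round(camera_model(c)["T"],3).tolist())
    for q in("cast_blue","button_top","drawer_floor"):
        for r in recognise(q,c):print(q,round(r["p"],2),np.round(r["rect"]))
s=observe();print(s)
E
```

```text
dict_keys(['camera_matrix', 'T'])
top [[0.026, 0.997, -0.077, 0.456], [-1.0, 0.026, 0.004, -0.34], [0.006, 0.077, 0.997, 1.008], [0.0, 0.0, 0.0, 1.0]]
cast_blue 0.91 [393. 223. 422. 252.]
cast_blue 0.73 [358. 201. 381. 226.]
cast_blue 0.59 [381. 161. 409. 181.]
button_top 0.71 [220. 144. 237. 159.]
drawer_floor 0.66 [197. 184. 271. 195.]
side [[0.853, 0.33, -0.404, 0.113], [-0.521, 0.541, -0.66, -1.051], [0.001, 0.774, 0.633, 0.747], [0.0, 0.0, 0.0, 1.0]]
cast_blue 0.95 [317. 302. 355. 346.]
cast_blue 0.83 [325. 257. 356. 288.]
cast_blue 0.55 [386. 257. 420. 293.]
button_top 0.67 [296. 141. 313. 150.]
drawer_floor 0.58 [260. 145. 302. 196.]
{'clock': 0.4, 'joints': array([-1.39357273,  0.43465192,  0.02496774,  1.57334005, -0.01158048,
        1.13397028, -0.07506908]), 'dq': array([ 0.00062992, -0.00106129, -0.0018303 , -0.00015836, -0.00020538,
       -0.00149724, -0.00079907]), 'joint_efforts': array([-1.49281259e-03, -6.66975188e+01,  9.82953608e-01, -3.14409435e+01,
       -6.05297252e-02,  3.55875562e-02,  1.24215849e-04]), 'position': array([0.17261915, 0.60061897, 0.19349276]), 'ee_rot': array([ 4.38140212e-01,  3.11088371e+00, -3.54391258e-04]), 'force': array([-0.45156007,  0.10634226, -0.06614337]), 'ft_torque': array([-0.01042765,  0.02388253, -0.00037716]), 'gripper_force': 0.0, 'width': 1.0008922023400444}
```

View pics/top0.png

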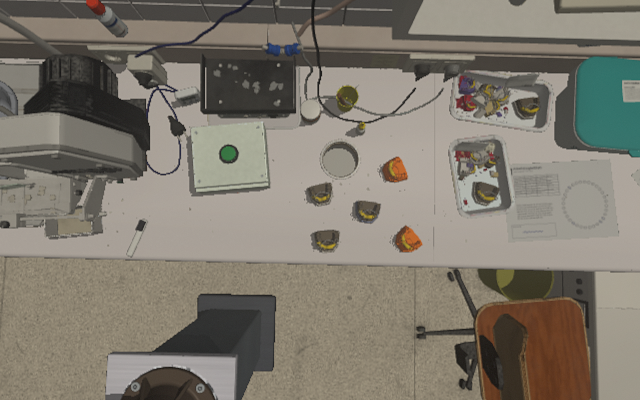

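View pics/side0.png

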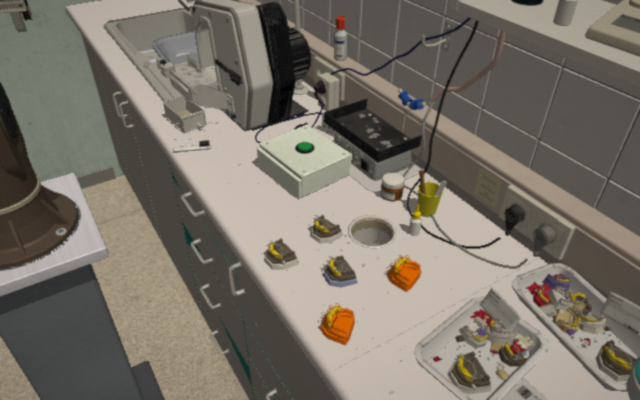

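The top view shows the white box with the green button at (228,154) and the casts around (320-370, 190-240). In the side view the pale blue base is at (340,271), which matches top (368,211). The orange look-alikes are at (396,170) and (408,239) in the top view.

```bash
python3 - <<'E'
from h import *
t=get_image("top");s=get_image("side")
a=cv2.resize(t[185:240,300:400],None,fx=5,fy=5,interpolation=cv2.INTER_CUBIC)
b=cv2.resize(s[235:300,295:395],None,fx=5,fy=5,interpolation=cv2.INTER_CUBIC)
cv2.imwrite("pics/z.png",np.vstack([a,b]))
for c in("top","side"):
  for m in silhouettes("cast_blue",c):
    ys,xs=np.nonzero(m["mask"]);ctr=(xs.mean(),ys.mean())
    print(c,round(m["p"],2),np.round(m["rect"]),np.round(ctr,1),at(c,ctr,.02).round(3),cv2.minAreaRect(np.c_[xs,ys].astype(np.float32)))
# button by colour
  im=t if c=="top" else s
  h=cv2.cvtColor(im,cv2.COLOR_BGR2HSV);g=cv2.inRange(h,(50,150,40),(80,255,220))
  n,l,st,ce=cv2.connectedComponentsWithStats(g)
  for i in range(1,n):
    if st[i,4]>40:print("green",c,st[i],ce[i].round(1),at(c,ce[i],.074).round(3))
# box top corners
for p in[(188,123.5),(267,121),(270,186),(191,193)]:print(at("top",p,.064).round(3))
E
```

```text
top 0.86 [381. 161. 407. 180.] [394.2 170.7] [ 0.622 -0.546  0.02 ] ((393.800048828125, 171.59999084472656), (25.043960571289062, 22.360679626464844), 63.43495178222656)
top 0.8 [396. 225. 423. 249.] [407.2 240.1] [ 0.448 -0.581  0.02 ] ((406.5000305175781, 241.0), (26.16295051574707, 23.33452033996582), 45.0)
top 0.67 [357. 202. 379. 224.] [366.1 211.5] [ 0.517 -0.477  0.02 ] ((365.6900329589844, 212.16998291015625), (23.193103790283203, 21.637470245361328), 8.130102157592773)
side 0.91 [387. 257. 421. 293.] [404.4 273.1] [ 0.621 -0.558  0.02 ] ((404.42303466796875, 272.6153564453125), (29.121761322021484, 31.063213348388672), 33.690067291259766)
side 0.75 [318. 302. 355. 347.] [337.9 324.3] [ 0.444 -0.593  0.02 ] ((337.6970520019531, 323.7079772949219), (30.67144012451172, 34.686920166015625), 19.983104705810547)
green side [298 143  14   8  96] [304.4 146.6] [ 0.643 -0.144  0.074]
[ 0.717 -0.033  0.064]
[ 0.729 -0.225  0.064]
[ 0.569 -0.238  0.064]
[ 0.547 -0.049  0.064]
```

View pics/z.png

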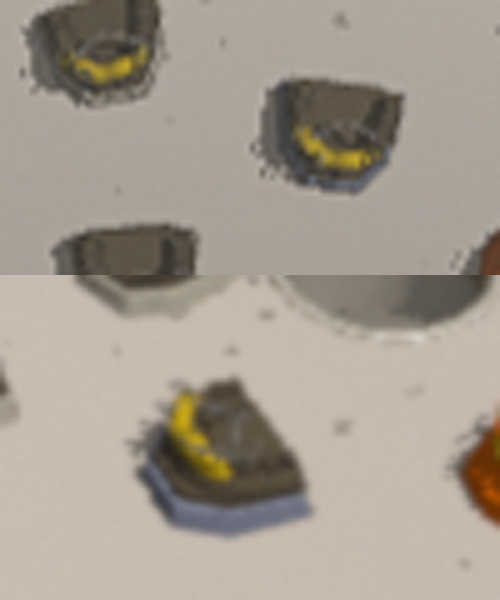

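```bash
python3 - <<'E'
from h import *
for n,p in dict(left=(148,482),fl=(172,527),fr=(228,536),br=(313,513)).items():
    print(n,at("side",(295+p[0]/5,235+(p[1]-275)/5),0).round(4))
for n,p,z in[("BL",(278,78),.042),("BR",(405,95),.042),("BL27",(278,78),.027),("BR27",(405,95),.027),("front1",(332,190),0.0),("front2",(365,190),0.),("r",(388,160),.027)]:
    print(n,at("top",(300+p[0]/5,185+p[1]/5),z).round(4))
t=get_image("top");h=cv2.cvtColor(t,cv2.COLOR_BGR2HSV)
ys,xs=np.nonzero(cv2.inRange(h[140:170,210:250],(40,120,30),(90,255,255)))
c=(210+xs.mean(),140+ys.mean());print(len(xs),c,at("top",c,.074).round(4))
# box top face
g=cv2.cvtColor(t,cv2.COLOR_BGR2GRAY)
for m in silhouettes("button_top","top"): 
    ys,xs=np.nonzero(m["mask"]);r=cv2.minAreaRect(np.c_[xs,ys].astype(np.float32));print(m["p"],m["rect"],r)
E
```

```text
left [ 0.4953 -0.4698 -0.    ]
fl [ 0.4906 -0.4945 -0.    ]
fr [ 0.5065 -0.5097  0.    ]
br [ 0.5413 -0.517   0.    ]
BL [ 0.5415 -0.4473  0.042 ]
BR [ 0.5347 -0.5101  0.042 ]
BL27 [ 0.5428 -0.449   0.027 ]
BR27 [ 0.536  -0.5127  0.027 ]
front1 [ 0.4884 -0.4806  0.    ]
front2 [ 0.4888 -0.4976  0.    ]
r [ 0.5032 -0.5046  0.027 ]
143 (np.float64(227.74825174825173), np.float64(153.04195804195805)) [ 0.6451 -0.1348  0.074 ]
0.6 [220.2, 142.4, 238.2, 162.0] ((228.0, 153.5), (15.0, 16.0), 90.0)
```

>>> apply_moves:
  motion:
    - {"z": 4, "hand": -1}
    - {"x": 1, "y": -5, "z": 6}
    - {"x": 3, "y": -11, "z": 6}
    - {"x": 5, "y": -17, "z": 6}
    - {"x": 7, "y": -23, "z": 6}
    - {"x": 9, "y": -29, "z": 6}
    - {"x": 11, "y": -35, "z": 6}
    - {"x": 13, "y": -41, "z": 6}
    - {"x": 15, "y": -47, "z": 6}
    - {"x": 17, "y": -53, "z": 6, "hand": -1}

```text
schema error: expected keys x, y, z, yaw, hand
```

>>> apply_moves:
  motion:
    - {"x": 0, "y": 0, "z": 4, "yaw": 0, "hand": -1}
    - {"x": 1, "y": -5, "z": 6, "yaw": 0, "hand": -1}
    - {"x": 3, "y": -11, "z": 6, "yaw": 0, "hand": -1}
    - {"x": 5, "y": -17, "z": 6, "yaw": 0, "hand": -1}
    - {"x": 7, "y": -23, "z": 6, "yaw": 0, "hand": -1}
    - {"x": 9, "y": -29, "z": 6, "yaw": 0, "hand": -1}
    - {"x": 11, "y": -35, "z": 6, "yaw": 0, "hand": -1}
    - {"x": 13, "y": -41, "z": 6, "yaw": 0, "hand": -1}
    - {"x": 15, "y": -47, "z": 6, "yaw": 0, "hand": -1}
    - {"x": 17, "y": -53, "z": 6, "yaw": 0, "hand": -1}

```text
clock: 1.95
position: [0.3411, 0.0744, 0.254]
ee_rot: [0.438, 3.11, 0.002]
force: [1.5, -0.2, 0.2]
width: 0.01
gripper_force: 0.0
```

>>> apply_moves:
  motion:
    - {"x": 2, "y": -6, "z": 0, "yaw": 0, "hand": -1}
    - {"x": 5, "y": -11, "z": 0, "yaw": 0, "hand": -1}
    - {"x": 9, "y": -15.5, "z": 0, "yaw": 0, "hand": -1}
    - {"x": 14, "y": -19, "z": 0, "yaw": 0, "hand": -1}
    - {"x": 20, "y": -20.8, "z": -2, "yaw": 0, "hand": -1}
    - {"x": 25, "y": -20.8, "z": -5, "yaw": 0, "hand": -1}
    - {"x": 29, "y": -20.8, "z": -9, "yaw": 0, "hand": -1}
    - {"x": 30, "y": -20.8, "z": -13, "yaw": 0, "hand": -1}
    - {"x": 30, "y": -20.8, "z": -15.5, "yaw": 0, "hand": -1}
    - {"x": 30, "y": -20.8, "z": -15.5, "yaw": 0, "hand": -1}

```text
clock: 3.2
position: [0.6394, -0.1311, 0.0967]
ee_rot: [-0.437, -3.107, 0.0]
force: [0.5, 0.1, 0.9]
width: 0.005
gripper_force: 0.0
```

```bash
python3 - <<'E'
from h import *
t=get_image("top");s=get_image("side");p=observe()["position"];print(p)
print(proj("side",p),proj("top",p))
a=cv2.resize(t[110:210,160:300],None,fx=4,fy=4);b=cv2.resize(s[90:210,230:370],None,fx=4,fy=4)[:,:560]
im=np.vstack([a[:230],b[:340]]) if 0 else b
cv2.imwrite("pics/p1.png",im)
E
```

```text
[ 0.64111338 -0.13192313  0.09960276]
[301.05467038 135.57380679] [224.10275325 152.41676132]
```

View pics/p1.png

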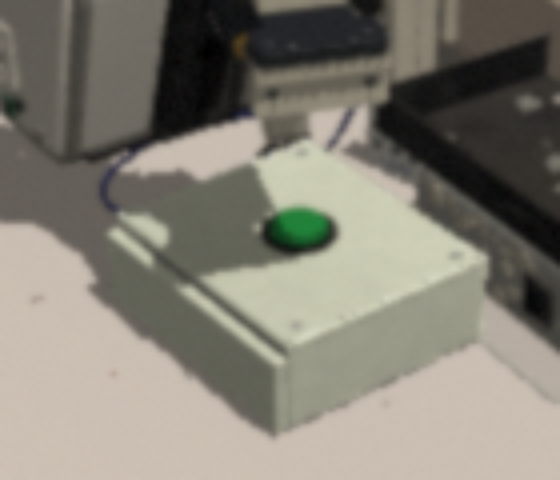

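```bash
python3 - <<'E'
from h import *
s=get_image("side");t=get_image("top");p=observe()["position"];print(p)
for q in[(110,235),(285,345),(487,260),(305,140)]:print(at("side",(230+q[0]/4,90+q[1]/4),.064).round(3))
for q in[p,[.643,-.137,.074]]:
  for im,c in((s,"side"),(t,"top")):
    u=proj(c,q);im[int(round(u[1])),int(round(u[0]))]=(0,0,255)
a=cv2.resize(s[90:160,270:340],None,fx=8,fy=8,interpolation=0);b=cv2.resize(t[120:190,190:220+10],None,fx=8,fy=8,interpolation=0)
cv2.imwrite("pics/p2.png",np.hstack([a,b[:,:230]]))
E
```

```text
[ 0.6416313  -0.13191431  0.10038838]
[ 0.549 -0.079  0.064]
[ 0.582 -0.233  0.064]
[ 0.729 -0.221  0.064]
[ 0.708 -0.043  0.064]
```

View pics/p2.png

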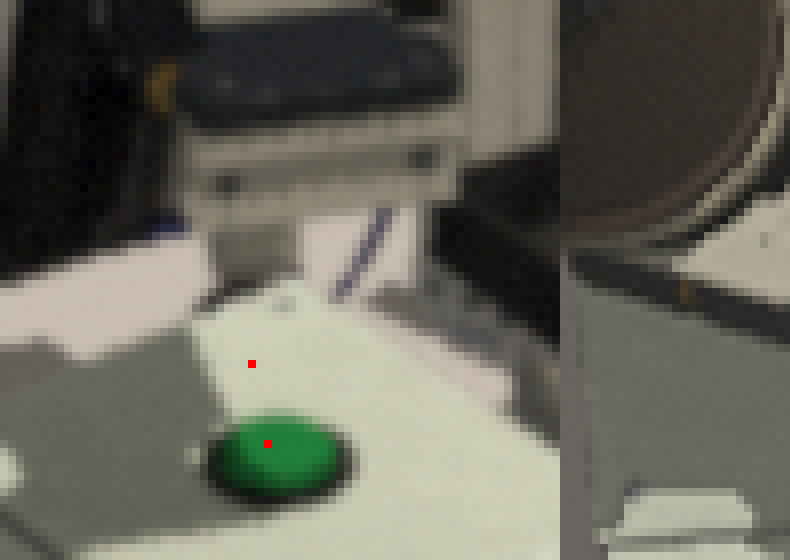

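```bash
python3 - <<'E'
from h import *
s=get_image("side");z=cv2.imread("pics/side0.png");p=observe()["position"]
for dz in(0,.02,.047,.066,.1):print(dz,proj("side",p+[0,0,dz]).round(1))
d=np.abs(s.astype(int)-z).max(2)
for r in range(110,146,2):print(r,' '.join(f"{v:3d}" for v in d[r,290:316]))
a=[cv2.resize(i[90:160,270:340],None,fx=5,fy=5,interpolation=0) for i in(z,s)]
cv2.imwrite("pics/p3.png",np.hstack(a))
E
```

```text
0 [301.2 135.2]
0.02 [301.1 128. ]
0.047 [300.9 117.9]
0.066 [300.8 110.7]
0.1 [300.6  97.3]
110   5   2  12  24  40  51  52  45  42  40  41  37  38  39  42  43  33   7  42  86  97  98  93  92  96  96
112   2   3   8  21  32  36  29   4   6   5  28  51  62  60  39   7  30  57  60  56  60  59  49  48  41  13
114   2   2   4  22  52  71  73  73  73  87 105 103  92  86  64  43  37  35  35  33  33  37  37  31   8  32
116   2   0   6  26  26  18  56  88  86  88  73  45  28   9  37  42  43  40  33  39  42  37  29  27  21  18
118   2   1   2  10  17  18  27  59  75  72  77  88  92  94  94  89  74  46  10   4   4   3   3   3   4   3
120   2   4   4   2   2  23  77 106 108 102 100 101 100  98  92  84  81  48   9   4   4   3   3   3   3   3
122   5   3   4   4   1  12  56  97 107 105 103 106 107 104  90  65  40  27   3   3   4   3   5   1   2   2
124   5   4   2   4   3   2  22  63  82  53  27   8   6  22   5   6   7   4   3   3   4   4   4   2   2   3
126   3   4   3   4   3   2   1   0   4   4   3   3   4   3   4   3   4   4   3   3   4   2   4   1   3   4
128   4   3   3   1   3   1   2   3
[... 236 characters left out ...]
   4   4   4   5   4   2   2   4   4   4   4   4   4
134 100 100  98  93  66  25   9   1   4   4   5   3   3   3   4   3   5   4   4   2   4   3   3   2   3   5
136  99  99 100  99  94  72  28   3   2   3   3   4   4   7   2   2   3   4   4   4   4   5   4   4   3   3
138  99  99  98  97  98  91  65  19   1   3   2   3   3   4   2   4   4   3   3   4   3   3   3   3   2   3
140  97  98  98  99  99  97  96  82  45   7   2   3   5   2   3   5   4   5   4   4   5   3   3   5   4   4
142  97  98  98  97  97  99  85  53  19   4   2   4   3   2   2   2   2   2   4   3   2   3   4   3   4   4
144  98 100  98  97  98  93  70  31  30  30   6   3   3   2   2   2   1   2   2   5   5   2   1   2   4   3
```

View pics/p3.png

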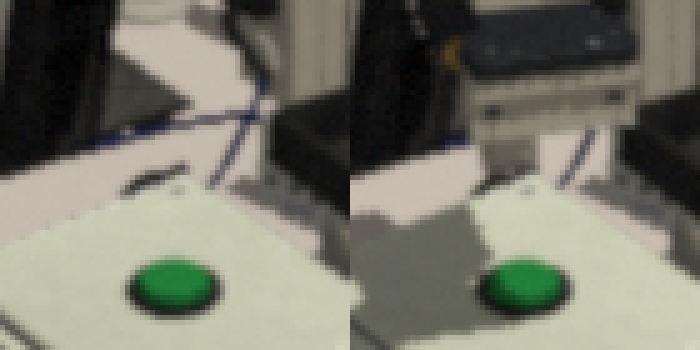

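>>> apply_moves:
  motion:
    - {"x": 0, "y": 0, "z": -1, "yaw": 0, "hand": -1}
    - {"x": 0, "y": 0, "z": -2, "yaw": 0, "hand": -1}
    - {"x": 0, "y": 0, "z": -2, "yaw": 0, "hand": -1}

```text
clock: 3.82
position: [0.6399, -0.1312, 0.0774]
ee_rot: [-0.438, -3.109, -0.0]
force: [0.1, -0.8, 0.3]
width: 0.005
gripper_force: 0.0
```

```bash
python3 - <<'E'
from h import *
s=get_image("side");z=cv2.imread("pics/side0.png");o=observe();p=o["position"];print(p,o["force"],proj("side",p))
a=[cv2.resize(i[80:160,260:350],None,fx=5,fy=5,interpolation=cv2.INTER_CUBIC) for i in(s,)]
cv2.imwrite("pics/p4.png",a[0])
E
```

```text
[ 0.64027232 -0.13151169  0.07799292] [0.17416524 0.12291831 0.14727019] [300.80016453 143.2698562 ]
```

View pics/p4.png

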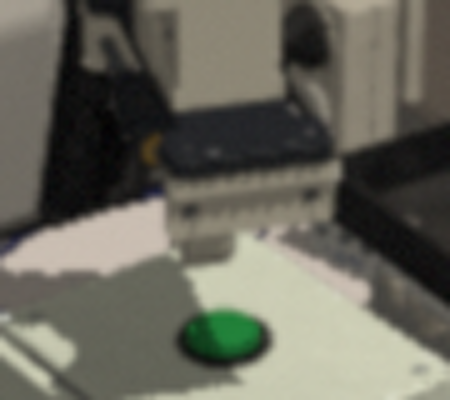

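Side view: the finger tip sits at about (302,132), though the reported TCP projects to (301,143). That is about 30 mm too high if it is straight above. I'll feel for contact in small steps.

>>> apply_moves:
  motion:
    - {"x": 0, "y": 0, "z": -0.4, "yaw": 0, "hand": -1}
    - {"x": 0, "y": 0, "z": -0.7, "yaw": 0, "hand": -1}
    - {"x": 0, "y": 0, "z": -0.7, "yaw": 0, "hand": -1}

```text
clock: 4.25
position: [0.6406, -0.1316, 0.0714]
ee_rot: [-0.438, -3.11, -0.0]
force: [-0.2, -0.3, 0.7]
width: 0.003
gripper_force: 0.0
```

```bash
python3 - <<'E'
from h import *
o=observe();print(o["position"],o["force"],o["ft_torque"])
s=get_image("side");z=cv2.imread("pics/side0.png")
print(np.array(camera_model("side")["T"]).round(3)[:,3],camera_model("side")["camera_matrix"])
for q in((.64,-.226,.139),(.60,-.226,.139),(.68,-.226,.139),(.64,-.036,.139)):print(proj("side",q).round(0))
for c in("side","top"):
  for r in recognise("drawer_floor",c):print(c,r)
E
```

```text
[ 0.64059876 -0.13156687  0.0713792 ] [-0.15568374 -0.28509726  0.72773874] [-0.01448396  0.00939031  0.02636892]
[ 0.113 -1.051  0.747  1.   ] [[513.04876782   0.         313.34708322]
 [  0.         513.04876782 206.47267742]
 [  0.           0.           1.        ]]
[322. 139.]
[306. 145.]
[337. 135.]
[281. 105.]
side {'rect': [258.8, 146.1, 302.1, 198.2], 'p': 0.84}
top {'rect': [195.4, 182.3, 270.7, 193.9], 'p': 0.69}
```

```bash
python3 - <<'E'
from h import *
t=get_image("top");p=observe()["position"]
for dz in(0,.07,.15,.25,.35):
    u=proj("top",p+[0,0,dz]);print(dz,u.round(0));cv2.circle(t,tuple(int(v) for v in u.round()),1,(0,0,255),-1)
cv2.imwrite("pics/p5.png",cv2.resize(t[60:400,100:340],None,fx=1.75,fy=1.75))
E
```

```text
0 [227. 155.]
0.07 [220. 149.]
0.15 [211. 140.]
0.25 [196. 127.]
0.35 [177. 109.]
```

View pics/p5.png

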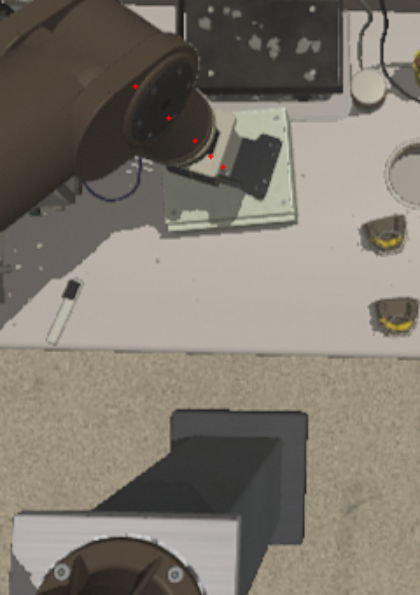

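>>> apply_moves:
  motion:
    - {"x": 0, "y": 0, "z": -0.4, "yaw": 0, "hand": -1}
    - {"x": 0, "y": 0, "z": -0.8, "yaw": 0, "hand": -1}
    - {"x": 0, "y": 0, "z": -0.8, "yaw": 0, "hand": -1}

```text
clock: 4.82
position: [0.6404, -0.1315, 0.0631]
ee_rot: [-0.438, -3.11, -0.0]
force: [-0.3, 0.1, -0.7]
width: 0.006
gripper_force: 0.0
```

```bash
cat > tip.py <<'E'
from h import *
s=get_image("side");z=cv2.imread("pics/side0.png");o=observe();p=o["position"];print(o["clock"],p.round(4),o["force"].round(2),proj("side",p).round(1))
d=np.abs(s.astype(int)-z).max(2)
print([ (c,int(max(np.nonzero(d[100:150,c]>25)[0],default=0))+100) for c in range(294,312,2)])
E
python3 tip.py
```

```text
4.875 [ 0.6406 -0.1316  0.0634] [ 0.41 -0.91  1.08] [301.  148.4]
[(294, 149), (296, 146), (298, 146), (300, 148), (302, 148), (304, 149), (306, 137), (308, 131), (310, 131)]
```

>>> apply_moves:
  motion:
    - {"x": 0.2, "y": -0.3, "z": -0.5, "yaw": 0, "hand": -1}
    - {"x": 0.2, "y": -0.4, "z": -1, "yaw": 0, "hand": -1}
    - {"x": 0.2, "y": -0.5, "z": -1.4, "yaw": 0, "hand": -1}
    - {"x": 0.2, "y": -0.5, "z": -1.4, "yaw": 0, "hand": -1}

```text
clock: 5.38
position: [0.6424, -0.1367, 0.0492]
ee_rot: [-0.438, -3.11, -0.0]
force: [0.2, 0.2, -1.2]
width: 0.004
gripper_force: 0.0
```

```bash
python3 tip.py
```

```text
5.425 [ 0.6426 -0.1367  0.0494] [ 0.28 -1.12 -0.06] [302.9 153.9]
[(294, 149), (296, 146), (298, 146), (300, 148), (302, 148), (304, 148), (306, 149), (308, 143), (310, 138)]
```

>>> apply_moves:
  motion:
    - {"x": 0, "y": 0, "z": -0.3, "yaw": 0, "hand": -1}
    - {"x": 0, "y": 0, "z": -0.5, "yaw": 0, "hand": -1}
    - {"x": 0, "y": 0, "z": -0.5, "yaw": 0, "hand": -1}

```text
clock: 5.8
position: [0.6426, -0.1365, 0.0445]
ee_rot: [-0.438, -3.111, -0.0]
force: [0.1, 0.4, 0.3]
width: 0.004
gripper_force: 0.0
```

>>> apply_moves:
  motion:
    - {"x": 0, "y": 0, "z": -0.3, "yaw": 0, "hand": -1}
    - {"x": 0, "y": 0, "z": -0.3, "yaw": 0, "hand": -1}

```text
clock: 6.05
position: [0.6428, -0.1367, 0.0415]
ee_rot: [0.438, 3.111, -0.0]
force: [-0.3, 0.3, -0.5]
width: 0.004
gripper_force: 0.0
```

```bash
python3 - <<'E'
from h import *
o=observe();print(o["clock"],o["position"],o["force"])
s=get_image("side")
cv2.imwrite("pics/p6.png",cv2.resize(s[80:220,220:360],None,fx=4,fy=4,interpolation=cv2.INTER_CUBIC))
E
```

```text
6.05 [ 0.64277674 -0.13669869  0.04153777] [-0.28474222  0.26487888 -0.50735867]
```

View pics/p6.png

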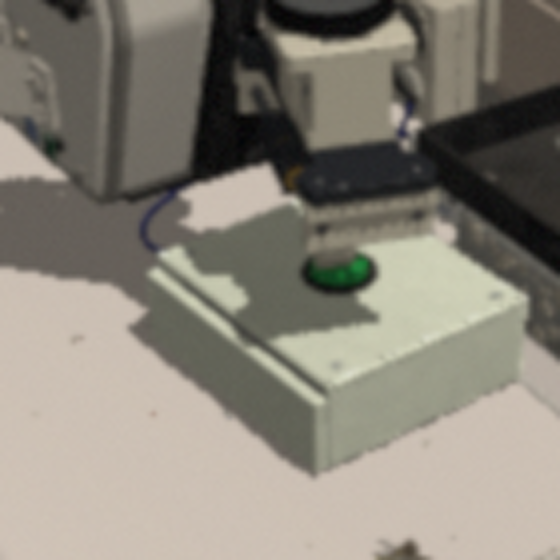

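The side crop shows the finger tip right over the green button at about (304,146), nearly touching, so the tip really is about 30 mm higher than reported. I'll keep lowering it.

>>> apply_moves:
  motion:
    - {"x": 0, "y": 0, "z": -0.3, "yaw": 0, "hand": -1}
    - {"x": 0, "y": 0, "z": -0.5, "yaw": 0, "hand": -1}
    - {"x": 0, "y": 0, "z": -0.5, "yaw": 0, "hand": -1}

```text
clock: 6.48
position: [0.6428, -0.1367, 0.0367]
ee_rot: [0.438, 3.111, 0.0]
force: [-1.0, 0.7, 2.9]
width: 0.005
gripper_force: 1.8
```

```bash
cat > dr.py <<'E'
from h import *
o=observe();print(o["clock"],o["position"].round(4),o["force"].round(2))
for c in("side","top"):
  for r in recognise("drawer_floor",c):print(c,r)
E
python3 dr.py
```

```text
6.475 [ 0.6428 -0.1367  0.0367] [-1.02  0.74  2.93]
side {'rect': [260.3, 146.6, 302.8, 197.3], 'p': 0.94}
top {'rect': [196.0, 184.3, 268.3, 192.8], 'p': 0.92}
```

>>> apply_moves:
  motion:
    - {"x": 0, "y": 0, "z": -0.3, "yaw": 0, "hand": -1}
    - {"x": 0, "y": 0, "z": -0.4, "yaw": 0, "hand": -1}
    - {"x": 0, "y": 0, "z": -0.4, "yaw": 0, "hand": -1}
    - {"x": 0, "y": 0, "z": -0.4, "yaw": 0, "hand": -1}

```text
clock: 7.08
position: [0.6429, -0.1367, 0.0332]
ee_rot: [0.438, 3.11, 0.001]
force: [-3.1, 1.7, 10.1]
width: 0.004
gripper_force: 5.3
```

```bash
python3 dr.py
```

```text
7.075 [ 0.6429 -0.1367  0.0332] [-3.07  1.69 10.09]
side {'rect': [260.3, 146.6, 302.8, 197.3], 'p': 0.94}
top {'rect': [196.0, 184.3, 268.3, 192.8], 'p': 0.92}
```

```bash
sed -i 's/^for c in("side","top"):/&\n  get_image(c)/' dr.py; python3 dr.py
```

```text
7.175 [ 0.6429 -0.1367  0.0332] [-2.37  1.3  10.43]
top {'rect': [198.3, 183.0, 275.6, 239.6], 'p': 0.56}
```

>>> apply_moves:
  motion:
    - {"x": 0, "y": 0, "z": 3, "yaw": 0, "hand": -1}
    - {"x": 0, "y": -2, "z": 8, "yaw": 0, "hand": 1}
    - {"x": -2, "y": -8, "z": 9, "yaw": 2, "hand": 1}
    - {"x": -5, "y": -13, "z": 9, "yaw": 4, "hand": 1}
    - {"x": -7, "y": -19, "z": 9, "yaw": 6, "hand": 1}
    - {"x": -10, "y": -25, "z": 9, "yaw": 8, "hand": 1}
    - {"x": -13, "y": -30, "z": 9, "yaw": 8, "hand": 1}
    - {"x": -13, "y": -34, "z": 9, "yaw": 8, "hand": 1}
    - {"x": -13, "y": -34, "z": 5, "yaw": 8, "hand": 1}
    - {"x": -13, "y": -34, "z": 5, "yaw": 8, "hand": 1}

```text
clock: 8.62
position: [0.511, -0.4748, 0.0792]
ee_rot: [-0.221, -3.129, -0.007]
force: [0.5, 0.6, -0.5]
width: 0.936
gripper_force: 0.0
```

```bash
python3 - <<'E'
from h import *
t=get_image("top");s=get_image("side");o=observe();p=o["position"];print(p,proj("side",p),proj("side",p+[0,0,.033]))
R=cv2.Rodrigues(o["ee_rot"])[0];print(np.degrees(np.arctan2(R[1,1],R[0,1])))
m=silhouettes("drawer_floor","top")
for q in m:
  k=q["mask"].astype(np.uint8);c=max(cv2.findContours(k,0,2)[0],key=cv2.contourArea);print(q["p"],q["rect"],cv2.approxPolyDP(c,3,True)[:,0].tolist())
for q,im in((s,"s"),): pass
a=cv2.resize(s[190:320,260:410],None,fx=2.6,fy=2.6,interpolation=cv2.INTER_CUBIC)
b=cv2.resize(t[160:260,170:300],None,fx=3,fy=3,interpolation=cv2.INTER_CUBIC)
c=np.zeros((max(a.shape[0],b.shape[0]),a.shape[1]+b.shape[1],3),np.uint8);c[:a.shape[0],:a.shape[1]]=a;c[:b.shape[0],a.shape[1]:]=b
print(c.shape);cv2.imwrite("pics/p7.png",c)
E
```

```text
[ 0.51296535 -0.47591929  0.08270127] [334.96282717 244.51642529] [335.4521519  231.44252067]
82.00636885008929
0.64 [197.3, 181.7, 272.2, 239.0] [[266, 184], [202, 189], [203, 234], [199, 239], [228, 237], [242, 226], [259, 229], [267, 225]]
(338, 780, 3)
```

View pics/p7.png

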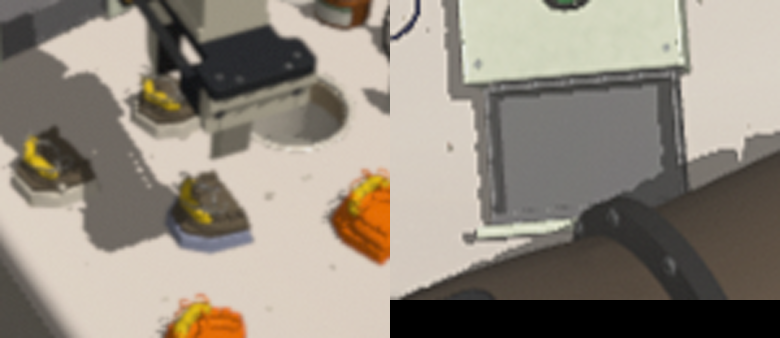

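The left crop shows the open gripper's near finger tip at about px (349,249), with the blue cast ahead of it at about px (341,270). The right crop shows the drawer open: its outer walls are at crop x 487 and 683, and its front panel is at crop y of about 225-235.

```bash
python3 - <<'E'
from h import *
p=observe()["position"];d=np.array([-.139,-.99,0])
for off in(0.02,.033,.05):
  for h in(.046,.065):print(off,h,proj("side",p+d*h+[0,0,off]).round(1))
f=lambda x,y:(170+(x-390)/3,160+y/3)
for n,x,y,z in[("wallL mid",487,150,.042),("wallR mid",683,140,.042),("wallL back",486,88,.042),("wallL front",491,218,.042),("wallR back",681,75,.042),("floorBL",502,92,.008),("floorFL",505,212,.008),("panel L inner top",475,228,.055),("panel L outer top",470,240,.055),("panel R inner",575,222,.055),("box FL",463,83,.064),("box FR",687,67,.064)]:
  print(n,at("top",f(x,y),z).round(4))
E
```

```text
0.02 0.046 [346.7 252.4]
0.02 0.065 [351.4 259.4]
0.033 0.046 [347.  247.1]
0.033 0.065 [351.8 254.1]
0.05 0.046 [347.4 240.1]
0.05 0.065 [352.3 247. ]
wallL mid [ 0.5084 -0.0716  0.042 ]
wallR mid [ 0.5208 -0.2314  0.042 ]
wallL back [ 0.5593 -0.0684  0.042 ]
wallL front [ 0.4531 -0.0775  0.042 ]
wallR back [ 0.5743 -0.2279  0.042 ]
floorBL [ 0.5599 -0.0725  0.008 ]
floorFL [ 0.4583 -0.0798  0.008 ]
panel L inner top [ 0.4448 -0.0686  0.055 ]
panel L outer top [ 0.4351 -0.065   0.055 ]
panel R inner [ 0.4516 -0.1485  0.055 ]
box FL [ 0.5605 -0.0559  0.064 ]
box FR [ 0.5782 -0.2351  0.064 ]
```

>>> apply_moves:
  motion:
    - {"x": 0, "y": -0.2, "z": -3, "yaw": 0, "hand": 1}
    - {"x": 0, "y": -0.2, "z": -6, "yaw": 0, "hand": 1}
    - {"x": 0, "y": -0.2, "z": -8.5, "yaw": 0, "hand": 1}
    - {"x": 0, "y": -0.2, "z": -10, "yaw": 0, "hand": 1}
    - {"x": 0, "y": -0.2, "z": -10.6, "yaw": 0, "hand": 1}
    - {"x": 0, "y": -0.2, "z": -11, "yaw": 0, "hand": 1}
    - {"x": 0, "y": -0.2, "z": -11, "yaw": 0, "hand": 1}

```text
clock: 9.65
position: [0.5131, -0.4789, -0.0268]
ee_rot: [0.22, 3.133, -0.001]
force: [-0.3, -0.5, -0.8]
width: 0.999
gripper_force: 0.0
```

```bash
python3 - <<'E'
from h import *
o=observe();p=o["position"];print(o["clock"],p,o["force"],proj("side",p+[0,0,.034]))
s=get_image("side")
for m in silhouettes("cast_blue","side"):
  print(m["p"],m["rect"])
E
```

```text
9.65 [ 0.51305662 -0.47893306 -0.02675313] [-0.29599606 -0.53089334 -0.7572472 ] [334.79942961 273.3182458 ]
0.75 [324.2, 268.5, 339.0, 285.5]
0.66 [388.3, 253.6, 419.2, 292.6]
0.63 [316.1, 304.9, 354.7, 344.1]
```

>>> apply_moves:
  motion:
    - {"x": 0, "y": 0, "z": -0.1, "yaw": 0, "hand": 0.6}
    - {"x": 0, "y": 0, "z": -0.1, "yaw": 0, "hand": 0.3}
    - {"x": 0, "y": 0, "z": -0.1, "yaw": 0, "hand": 0.1}
    - {"x": 0, "y": 0, "z": -0.1, "yaw": 0, "hand": 0}
    - {"x": 0, "y": 0, "z": -0.1, "yaw": 0, "hand": 0}
    - {"x": 0, "y": 0, "z": -0.1, "yaw": 0, "hand": 0}
  newtons: 15

```text
clock: 10.5
position: [0.5127, -0.4788, -0.0283]
ee_rot: [0.22, 3.134, -0.0]
force: [0.3, -0.8, 0.1]
width: 0.647
gripper_force: 14.8
```

>>> apply_moves:
  motion:
    - {"x": 0, "y": 0, "z": 1, "yaw": 0, "hand": 0}
    - {"x": 0, "y": 0, "z": 3, "yaw": 0, "hand": 0}
    - {"x": 0, "y": 0, "z": 6, "yaw": 0, "hand": 0}
    - {"x": 0, "y": 0, "z": 9, "yaw": 0, "hand": 0}
    - {"x": 0, "y": 0, "z": 10, "yaw": 0, "hand": 0}
    - {"x": 0, "y": 0, "z": 10, "yaw": 0, "hand": 0}
  newtons: 20

```text
clock: 11.25
position: [0.5131, -0.4788, 0.0725]
ee_rot: [0.22, 3.133, -0.001]
force: [-0.1, 0.8, -1.7]
width: 0.648
gripper_force: 19.7
```

```bash
cat > cb.py <<'E'
from h import *
o=observe();p=o["position"];print(o["clock"],p.round(4),o["force"].round(2),o["width"],o["gripper_force"])
s=get_image("side");get_image("top")
for c in("side","top"):
  for m in silhouettes("cast_blue",c):
    ys,xs=np.nonzero(m["mask"]);print(c,round(m["p"],2),m["rect"],xs.mean().round(1),ys.mean().round(1))
h=cv2.cvtColor(s,cv2.COLOR_BGR2HSV);b=cv2.inRange(h,(105,40,60),(130,160,220))
n,l,st,ce=cv2.connectedComponentsWithStats(b)
for i in range(1,n):
  if st[i,4]>12:print("blue",st[i],ce[i].round(1))
E
python3 cb.py
```

```text
11.25 [ 0.5131 -0.4788  0.0725] [-0.13  0.82 -1.65] 0.6484544148048376 19.73621051001828
side 0.79 [326.3, 228.8, 361.1, 249.1] 334.4 239.0
side 0.62 [316.1, 304.0, 353.8, 342.3] 338.1 324.2
side 0.57 [385.1, 256.6, 419.6, 293.0] 404.4 273.4
top 0.39 [383.3, 160.1, 398.5, 165.0] 390.9 161.3
blue [399  90  25  20  87] [412.1 100.3]
blue [548 280  12   6  32] [552.7 282.9]
```

>>> apply_moves:
  motion:
    - {"x": 0, "y": 3, "z": 0, "yaw": 2, "hand": 0}
    - {"x": 0, "y": 8, "z": 0, "yaw": 4, "hand": 0}
    - {"x": 0, "y": 14, "z": 0, "yaw": 6, "hand": 0}
    - {"x": 0, "y": 20, "z": 0, "yaw": 8, "hand": 0}
    - {"x": -0.5, "y": 26, "z": 0, "yaw": 10, "hand": 0}
    - {"x": -0.7, "y": 31, "z": 0, "yaw": 13, "hand": 0}
    - {"x": -0.7, "y": 32.9, "z": 0, "yaw": 13, "hand": 0}
    - {"x": -0.7, "y": 32.9, "z": -2, "yaw": 13, "hand": 0}
    - {"x": -0.7, "y": 32.9, "z": -3, "yaw": 13, "hand": 0}
    - {"x": -0.7, "y": 32.9, "z": -3, "yaw": 13, "hand": 0}

```text
clock: 12.7
position: [0.5049, -0.15, 0.0408]
ee_rot: [0.134, -3.137, -0.0]
force: [0.4, -0.1, -1.3]
width: 0.647
gripper_force: 19.7
```

```bash
python3 cb.py; python3 - <<'E'
from h import *
for r in recognise("drawer_floor","side"):print(r)
print(proj("side",(.506,-.15,.008)),proj("side",(.506,-.15,.09)))
# predicted outer corners of drawer in side view
for a,b,z in((.06,-.08,.042),(-.055,-.08,.055),(-.055,.085,.055),(-.055,-.085,0)):
  c,s=np.cos(.087),np.sin(.087);print(proj("side",(.506+a*c-b*s,-.15+a*s+b*c,z)).round(1))
E
```

```text
12.7 [ 0.5049 -0.15    0.0408] [ 0.35 -0.06 -1.34] 0.6465196576864842 19.736108313663863
side 0.87 [384.8, 255.3, 421.6, 294.3] 404.4 273.6
side 0.85 [314.5, 303.7, 352.7, 347.8] 337.8 324.1
side 0.7 [244.6, 155.1, 274.2, 171.6] 253.9 164.3
top 0.83 [392.7, 225.0, 420.9, 249.1] 406.9 240.4
top 0.57 [382.0, 158.8, 406.0, 183.0] 394.2 170.7
blue [335  41   9   3  20] [338.8  42. ]
blue [399  90  25  20  94] [411.6 100.6]
blue [550 281  10   5  25] [553.9 283.4]
{'rect': [217.8, 159.9, 300.9, 216.5], 'p': 0.56}
[256.49564324 187.67096879] [253.99010726 159.00889737]
[296.1 183.5]
[252.7 197.4]
[216.6 162.8]
[255.6 217.8]
```

>>> apply_moves:
  motion:
    - {"x": 0.1, "y": 0, "z": -2, "yaw": 0, "hand": 0}
    - {"x": 0.1, "y": 0, "z": -3.5, "yaw": 0, "hand": 0}
    - {"x": 0.1, "y": 0, "z": -4.5, "yaw": 0, "hand": 0}
    - {"x": 0.1, "y": 0, "z": -5.2, "yaw": 0, "hand": 0}
    - {"x": 0.1, "y": 0, "z": -5.6, "yaw": 0, "hand": 0}
    - {"x": 0.1, "y": 0, "z": -5.6, "yaw": 0, "hand": 0}

```text
clock: 13.7
position: [0.5067, -0.1497, -0.0144]
ee_rot: [0.136, -3.139, -0.0]
force: [-0.5, 0.4, -1.1]
width: 0.652
gripper_force: 19.7
```

>>> apply_moves:
  motion:
    - {"x": 0, "y": 0, "z": -0.2, "yaw": 0, "hand": 0}
    - {"x": 0, "y": 0, "z": -0.4, "yaw": 0, "hand": 0}
    - {"x": 0, "y": 0, "z": -0.4, "yaw": 0, "hand": 0}

```text
clock: 14.08
position: [0.5067, -0.1496, -0.0184]
ee_rot: [0.136, -3.139, -0.0]
force: [0.5, -0.6, 0.2]
width: 0.649
gripper_force: 19.7
```

Now nearly at the floor. I'll touch down, then release slightly.

>>> apply_moves:
  motion:
    - {"x": 0, "y": 0, "z": -0.1, "yaw": 0, "hand": 0}
    - {"x": 0, "y": 0, "z": -0.2, "yaw": 0, "hand": 0}
    - {"x": 0, "y": 0, "z": -0.2, "yaw": 0, "hand": 0}
    - {"x": 0, "y": 0, "z": -0.2, "yaw": 0, "hand": 0}

```text
clock: 14.58
position: [0.5067, -0.1496, -0.0204]
ee_rot: [-0.136, 3.139, 0.0]
force: [-0.4, 0.2, -0.9]
width: 0.647
gripper_force: 19.7
```

>>> apply_moves:
  motion:
    - {"x": 0, "y": 0, "z": -0.1, "yaw": 0, "hand": 0}
    - {"x": 0, "y": 0, "z": -0.15, "yaw": 0, "hand": 0}
    - {"x": 0, "y": 0, "z": -0.15, "yaw": 0, "hand": 0}
    - {"x": 0, "y": 0, "z": -0.15, "yaw": 0, "hand": 0}

```text
clock: 15.08
position: [0.5081, -0.1495, -0.0207]
ee_rot: [-0.136, 3.136, 0.001]
force: [-0.9, 1.3, 13.9]
width: 0.648
gripper_force: 19.8
```

```bash
python3 cb.py
```

```text
15.075 [ 0.5081 -0.1495 -0.0207] [-0.9   1.3  13.88] 0.6483777158794468 19.838507194072008
side 0.66 [386.3, 258.0, 421.7, 293.1] 404.1 273.5
side 0.65 [313.9, 302.1, 355.6, 345.8] 338.4 324.3
side 0.53 [248.4, 179.6, 278.6, 194.8] 255.8 185.4
top 0.94 [393.3, 223.6, 424.4, 253.5] 407.0 240.2
top 0.88 [380.3, 159.7, 407.8, 183.0] 394.0 170.5
blue [335  41   9   3  20] [338.8  42. ]
blue [399  90  25  20  92] [411.7 100.6]
blue [544 279  15   8  39] [551.5 282.3]
```

Contact at the expected height. I'll ease up 1 mm, open a little (the walls are close) and lift out.

>>> apply_moves:
  motion:
    - {"x": 0, "y": 0, "z": 0.1, "yaw": 0, "hand": 0.2}
    - {"x": 0, "y": 0, "z": 0.1, "yaw": 0, "hand": 0.5}
    - {"x": 0, "y": 0, "z": 0.1, "yaw": 0, "hand": 0.65}
    - {"x": 0, "y": 0, "z": 0.1, "yaw": 0, "hand": 0.65}
    - {"x": 0, "y": 0, "z": 0.1, "yaw": 0, "hand": 0.65}

```text
clock: 15.9
position: [0.5067, -0.1496, -0.0209]
ee_rot: [0.136, -3.139, 0.0]
force: [-0.5, 0.5, 0.3]
width: 0.822
gripper_force: 0.0
```

>>> apply_moves:
  motion:
    - {"x": 0, "y": 0, "z": 0.6, "yaw": 0, "hand": 0.65}
    - {"x": 0, "y": 0, "z": 2, "yaw": 0, "hand": 0.65}
    - {"x": 0, "y": 0, "z": 4, "yaw": 0, "hand": 0.65}
    - {"x": 0, "y": 0, "z": 7, "yaw": 0, "hand": 0.65}
    - {"x": 0, "y": 0, "z": 12, "yaw": 0, "hand": 0.65}
    - {"x": 0, "y": -3, "z": 16, "yaw": 0, "hand": 0.65}
    - {"x": -2, "y": -9, "z": 18, "yaw": 0, "hand": 0.65}
    - {"x": -4, "y": -15, "z": 18, "yaw": 0, "hand": 0.65}
    - {"x": -6, "y": -21, "z": 18, "yaw": 0, "hand": 0.65}
    - {"x": -8, "y": -27, "z": 18, "yaw": 0, "hand": 0.65}

```text
clock: 17.15
position: [0.4279, -0.4158, 0.1605]
ee_rot: [-0.136, 3.137, -0.001]
force: [1.4, -1.2, -0.4]
width: 0.825
gripper_force: 0.0
```

```bash
python3 cb.py; python3 - <<'E'
from h import *
for c in("top","side"):
  for r in recognise("drawer_floor",c):print(c,r)
t=cv2.cvtColor(get_image("top"),cv2.COLOR_BGR2GRAY)[180:246:2,192:280:2]
print("\n".join("".join("@%#*+=-:. "[min(9,v//22)] for v in r) for r in t))
for cam in("top","side"):print(cam,[proj(cam,(.508,-.15,z)).round(1).tolist() for z in(.008,.03,.05)])
E
```

```text
17.15 [ 0.4279 -0.4158  0.1605] [ 1.41 -1.15 -0.37] 0.8252236523415368 0.0
side 0.71 [386.3, 254.8, 418.9, 292.4] 404.4 273.5
side 0.7 [318.3, 302.7, 354.8, 347.7] 338.2 324.1
side 0.61 [247.2, 172.1, 274.9, 196.2] 258.7 185.9
top 0.61 [413.0, 231.2, 424.1, 245.0] 417.2 240.1
top 0.58 [377.4, 158.0, 408.1, 181.6] 394.3 170.8
blue [335  41   9   3  20] [338.8  42. ]
blue [399  90  25  20  94] [411.5 100.6]
blue [547 280  13   7  31] [552.6 282.6]
top {'rect': [201.6, 184.3, 275.1, 238.1], 'p': 0.7}
side {'rect': [220.1, 158.5, 285.6, 214.9], 'p': 0.69}
+..::.................................-.....
+: :.........................::--==+**+:....
+:...............::--===+*###**++++==*=:....
+-....:---==+**##**+++++++++++**####++......
+++***+*++++==+++++**#######*#*+++***+......
++==+=+**######*#***++++++========**=#......
++++++***++++++=====+++==+==++++==**=*......
...++=*++++===++++++++++++++======**+*......
...=+=*+=++++++++=++++=++++=+=====**+*......
...=+**+++++++++++++++===+====++==****......
...=+=**==++++++=+++++++++**+=====****......
...=+=**=+++++++++*+++++***++==+==**#*......
..
[... 349 characters left out ...]
*=*.....
....=++*++++++++++*+++++=+++++++===**+*.....
....=++*+++++++++++=++++==+++++++==***+.....
....++=*+++++++++=+++++++++++++++==****:....
....=+=**+++++++=++++=+=+++++++===++++*:....
....=++**++++++++++++=+++++===++++++++*:....
....=++**==++++==++++++++++++++=---:::..-...
....=+-+++++++++++++=:--::...       ..::=:..
.....+++==:-:::..         ..::::=++**-......
...:     .     .::::-=++*+------............
.=++.::::-=+*++-----........................
.:+------...................................
............................................
...............................:........:...
top [[236.9, 211.8], [235.2, 211.3], [233.7, 210.8]]
side [[257.2, 187.4], [256.6, 180.0], [256.0, 173.0]]
```

>>> apply_moves:
  motion:
    - {"x": 0, "y": 0, "z": 0, "yaw": 0, "hand": 0.65}
    - {"x": 0, "y": 0, "z": 0, "yaw": 0, "hand": 0.65}
    - {"x": 0, "y": 0, "z": 0, "yaw": 0, "hand": 0.65}

```text
clock: 17.88
position: [0.4289, -0.4136, 0.1592]
ee_rot: [-0.137, 3.138, 0.0]
force: [0.6, 0.6, 0.1]
width: 0.825
gripper_force: 0.0
```

```bash
python3 -c "
from cell import *
print(sign_off())"
```

```text
the job is handed in; nothing more can be done
None
```

I pressed the green button, the drawer sprang open, and I set the blue-based cast down on its floor, released it and moved the arm clear; the last images show it near the middle of the open drawer, the job was handed in at about 18 s, and `sign_off` returned no verdict.

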